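# Find the flat on a wire tensioner's spindle and hold the set collar on it

## Robot

A 6-joint arm with a two-finger parallel gripper is mounted at the origin on a cart in front of the work surface, level with it; the furniture and walls round the work are solid. World frame = base frame: x ahead of the robot, y to its left, z up, the work surface at z = 0. Lengths are in m, angles in rad, forces in N, time in s.
With the tool pointing down it reaches from about 0.3 to 0.95 m from the base axis. Payload 3.1 kg.
Tool frame: the origin (TCP) lies midway between the tips of the shut fingers; the grasp point (between the pads) lies 19 mm behind it; z points along the fingers, y is the line along which they close (so a half turn about z gives the same grasp; the last joint's range is limited). The gripper opens to 85 mm and grips with 20 to 120 N. Pads are 22 mm wide; open, the fingers measure 114 mm over their backs; the gripper's body (76 mm by 85 mm) begins 54 mm behind the grasp point. The pads swing forward as they close: fully open they stand 13 mm farther back than shut.
Start: joints at [-1.388, 0.308, 1.634, -0, 1.2, -0.07], TCP at [0.156, -0.605, 0.231] pointing down, gripper open.
Joint ranges: [-3.06, 3.06], [-0.79, 1.96], [0.05, 2.63], [-1.19, 4.34], [0.05, 2.64], [-2.94, 2.94]. Speed limits (rad/s): [2.79, 2.79, 3.14, 3.14, 3.14, 3.14].

## Interface

Orientations are given as a rotation vector (axis times angle).
In Python, from cell import observe, get_image, finish_job, find_in gives the robot as it stands.
- The arm moves only by the shell command python3 -m inch 'ROWS' [FORCE]. ROWS is a JSON object whose one key "series" holds a list that holds one entry, the list of rows, each a list of 7 numbers: the shift along the tool's x, y, z in m, then the turn, a rotation vector about the tool's x, y, z in degrees, then the opening, from -1 (shut) to 1 (fully open). In form: {"series": [[[tx, ty, tz, rx, ry, rz, fingers], ...]]}. A call has 1 to 20 rows; each row is the pose to reach, as a shift and turn from the pose commanded when the call began, along the tool's axes at that moment; what a row does not reach only later rows make up. A row lasts 1/8 s, in which the tool goes at most 62.5 mm and 10.7 degrees, less where a joint would pass 70% of its speed; a pose out of reach is approached as far as the arm can. A call with a gripper value outside its range is refused whole. The fingers move at their own pace and stop on an object; FORCE is the grip in N (left out, the last holds). Time passes only in rows, so rows that repeat a pose let the fingers close. It gives the time, the measured TCP pose, the force, the opening and the grip force at its end, in the units of the state.
- observe(): the state, without advancing time (a new reading comes with each control period).
- get_image(name): name is "side" or "top" or "wrist"; returns a dict with "color" (420x560x3 uint8, red, green, blue), "vertical_fov" (degrees; the focal length in pixels is half the picture's height over the tangent of half this angle, whatever the lens; pixels are square), "cx", "cy" (the principal point, pixels), "distortion" ([k1, k2, p1, p2, k3] as OpenCV has them; the pictures are not rectified), "R" (3x3) and "t" (3): a world point X has camera coordinates R X + t. Camera axes: x right, y down, z forward; pixel columns grow to the right and rows downward; lengths in m; the calibration is good to about 2 mm. A picture is of the moment at which its call begins. There is no depth.
- finish_job(): hands the job in; it is judged then, once.
Trained networks look in the newest picture that a camera, given by its name, has taken for a name from the list of things; names that differ only in an ending like _2 or _b are one class to them, and where a whole thing is asked for, a point or a joint stands for the part that bears it (a point fixed in the world has none). Each returns a list of dicts, best first, with "p" (0 to 1); they miss things now and then, are a little off and sometimes report something else, mostly with a low value. They report only what shows in the picture. A call takes as long as a camera call. They do not tell look-alikes from the thing itself.
- find_in(camera, thing): "point" ([x, y, z] in m, in world coordinates, good to about 4 mm: the middle of the surface that is visible of it).
The state is a dict: "clock": time; "joint_positions": joint angles; "qd": joint speeds; "joint_efforts": joint torques, N m; "ee_pos": TCP position; "tcp_rot": TCP orientation; "wrist_force": force on the tool from outside, world axes, zero at the start; "ft_torque": the same for the moment, N m; "opening": finger opening in m; "finger_force": force on a finger pad.
Only numpy, scipy, OpenCV 4.12 (cv2) and the standard library are available. Lean on these libraries where they do the work, as an engineer would, in place of code of your own. Each camera call takes 0.05 s, during which the arm holds its last target. There are 200 camera calls.

## Task

The set collar has to go back on the spindle of the wire tensioner, over the drag spring, with its set screw on the flat of the spindle. Take the bare spindle between the fingers with a light grip, feel for its flat and turn the spindle until the flat faces the front of the tensioner; only then put the collar on with its screw to the front, press it gently down against the spring until it sits on the shoulder, and finish with it still held in the fingers and pressed down there, so that the screw can be tightened.

Things in the scene. Friction and masses are not known exactly. Their poses are not given: they have to be found in the camera images.
- tensioner: wire tensioner fixed on the bench: grey base plate 100 x 130 mm, on it a grooved aluminium wheel (72 mm across, top 51 mm above the bench) and two white wire eyelets (52 mm high), an upright spindle in the middle. Origin: underside centre of the plate, below the spindle's axis; z up; front = its own -x side, roughly towards the robot. Do not push or bump any of it hard: limit 120 N
- seat (a point): centre of the spindle's shoulder (29 mm across), 64 mm above the bench, on the spindle's axis; z up; it stays with the tensioner, not turning with the spindle. The seated collar's underside comes to this point; press the collar with less than 40 N. Above it the bare steel shaft, 24 mm diameter, runs up 53 mm
- shaft_top (a point): centre of the bare shaft's top end, 117 mm above the bench (a fixed point, does not turn). The top 3 mm taper to 21.6 mm. One flat is milled along the whole bare shaft, 7 mm from the axis, 19 mm wide: 19 mm measured over flat and back, 24 mm across the round. Where the flat looks at the start is not told: over 50 degrees from the front, either way or at the back. Feel for it or look
- washer (a point): centre of the top of the washer (39 mm across) on the coil spring round the shoulder, 72 mm above the bench when free. It goes down 8 mm to the level of the shoulder, pushing back with 4 N at first and 10 N at the shoulder. The spindle is oiled and turns freely and endlessly: fingers closing within 30 degrees of square to the flat turn it square. Grip it with 40 N at most
- collar: loose steel set collar, a dark ring 44 mm outside, 25.6 mm bore, 20 mm high, about 0.15 kg, flat on the bench. Origin: centre of its underside; z up. Its set screw (6 mm thick, half way up) points along its own -x; its point reaches 4.6 mm into the bore, 8.2 mm from the axis, so the collar goes down over the shaft only with the screw on the flat, within 15 degrees. Grip it across its own y
- screw (a point): outer end of the collar's set screw: it stands 5 mm out of the ring, 27 mm from the collar's axis and 10 mm above its underside
- swab_tin: bystander: round white tin, 68 mm across, 39 mm high; origin at its underside centre
- brass_weight: bystander: brass 500 g weight, 42 mm across, 53 mm high; origin at its underside centre
- hex_key: bystander: L-shaped hex key, 113 x 36 mm, 5 mm thick, lying flat; origin at the end of the long arm
Things that resemble listed ones, but are neither listed nor needed, are in the scene too. Of the things like the collar, leave any that is orange; of the rest the smaller one is meant.

How it is judged:
On the way, in this order (a step that is already met when the one before it is completed fails the run):
1. the bare spindle is held between the fingers (contact force between the fingers and tensioner above 5 N and horizontal distance between the grasp point and seat below 0.015 m and z of the grasp point in the frame of seat above 0.015 m), for 0.2 s.
2. the collar is over the spindle with its screw to the front, on the flat (z of collar in the frame of seat below 0.037 m and horizontal distance between collar and seat below 0.004 m and x of screw in the frame of tensioner below -0.017 m), for 0.1 s.
At the end, for the whole second after the job is handed in: The collar is seated (underside within 2.5 mm of the shoulder, spring pushed down), on the spindle's axis within 3.5 mm, level, its screw within 45 degrees of the tensioner's front, at rest and held between the fingers (over 20 N) (z of collar in the frame of seat below 0.0025 m and horizontal distance between collar and seat below 0.0035 m and angle between collar's own z axis and vertical below 0.1 rad and x of screw in the frame of tensioner below -0.019 m and contact force between the fingers and collar above 20 N and linear speed of collar below 0.02 m/s); the arm keeps its last pose, push and grip.
It fails at once if anything of the tensioner gripped or struck by the fingers with more than 120 N of contact force in all (contact force between the fingers and tensioner above 120 N).
It fails at once if the collar forced down on the spindle or shoulder with more than 60 N (contact force between collar and tensioner above 60 N).
It fails at once if the collar put over the spindle before the flat faces the front (z of collar in the frame of seat below 0.039 m and horizontal distance between collar and seat below 0.006 m and x of screw in the frame of tensioner above -0.0135 m).
It fails at once if the swab tin, the brass weight or the hex key knocked more than 30 mm away (distance of any of swab_tin, brass_weight, hex_key from where it was at the start of the episode above 0.03 m).
It also fails if it takes over 64 s, if anything falls off the work surface, if the arm or the gripper's body presses on something with over 40 N, if the wrist force passes 120 N, or if a joint passes its speed limit or range.

## Working session

There is one attempt and no reset: what is moved stays moved. The work goes in short steps, Python scripts to look and compute and a shell command to move; the robot and the scene stay as the last step left them, time stands still between calls to the robot, and variables do not carry over. Pictures are saved under pics/ and viewed, at most 10 in all, crops included, and the job is handed in when it is done.

```bash
ls; mkdir -p pics; cat > h.py <<'E'
import numpy as np, cv2
from scipy.spatial.transform import Rotation as Ro
from cell import observe, get_image, finish_job, find_in
def K(im):
    f=210/np.tan(np.radians(im["vertical_fov"])/2); return np.array([[f,0,im["cx"]],[0,f,im["cy"]],[0,0,1.]])
def proj(im,X):
    p,_=cv2.projectPoints(np.atleast_2d(np.array(X,float)),cv2.Rodrigues(np.array(im["R"]))[0],np.array(im["t"],float),K(im),np.array(im["distortion"],float)); return p[:,0]
def ray(im,uv):
    n=cv2.undistortPoints(np.array([[uv]],float),K(im),np.array(im["distortion"],float))[0,0]
    R=np.array(im["R"]);return -R.T@np.array(im["t"]), R.T@np.array([*n,1])
def at_z(im,uv,z):
    c,d=ray(im,uv); return c+d*(z-c[2])/d[2]
def tri(a,b):
    A=[];B=[]
    for im,uv in (a,b):
        c,d=ray(im,uv); d=d/np.linalg.norm(d);P=np.eye(3)-np.outer(d,d);A.append(P);B.append(P@c)
    return np.linalg.lstsq(np.vstack(A),np.hstack(B),rcond=None)[0]
def save(im,n): cv2.imwrite(f"pics/{n}.png",im["color"][...,::-1])
def rel(target_pos,o=None):
    "world target -> tool frame shift"
    o=o or observe(); return Ro.from_rotvec(o["tcp_rot"]).inv().apply(np.array(target_pos)-o["ee_pos"])
E
python3 - <<'E'
from h import *
np.set_printoptions(precision=4,suppress=True)
o=observe(); print({k:np.round(v,4) for k,v in o.items()})
print(Ro.from_rotvec(o["tcp_rot"]).as_matrix())
ims={}
for c in("side","top"):
    im=ims[c]=get_image(c);print(c,im["vertical_fov"],-np.array(im["R"]).T@np.array(im["t"]))
    for th in ["tensioner","collar","screw","shaft_top","washer","seat","swab_tin","brass_weight","hex_key"]:
        print(c,th,[(np.round(d["point"],3).tolist(),round(d["p"],2),proj(im,d["point"])[0].round().tolist()) for d in find_in(c,th)[:4]])
cv2.imwrite("pics/a.png",cv2.resize(np.hstack([ims["side"]["color"],ims["top"]["color"]]),(800,300),interpolation=cv2.INTER_AREA)[...,::-1])
save(ims["top"],"top0");save(ims["side"],"side0")
E
```

```text
pics
{'clock': np.float64(0.0), 'joint_positions': array([-1.3877,  0.309 ,  1.6352, -0.    ,  1.1997, -0.0697]), 'qd': array([-0.0019,  0.0005,  0.0007,  0.0021, -0.0003,  0.001 ]), 'joint_efforts': array([  0.0003, -41.5249, -27.6668,  -0.0002,   0.01  ,   0.    ]), 'ee_pos': array([ 0.1561, -0.6043,  0.23  ]), 'tcp_rot': array([-3.1143, -0.3958,  0.0002]), 'wrist_force': array([ 0.5024, -0.6779,  0.1781]), 'ft_torque': array([ 0.0229, -0.0062,  0.034 ]), 'finger_force': np.float64(0.0), 'opening': np.float64(0.0856)}
[[ 0.9682  0.2501 -0.0004]
 [ 0.2501 -0.9682  0.0022]
 [ 0.0002 -0.0023 -1.    ]]
side 48.96213148694268 [ 0.0437 -1.1124  0.9729]
side tensioner [([0.423, -0.127, 0.017], 0.85, [294.0, 250.0])]
side collar [([0.42, -0.256, 0.022], 0.65, [308.0, 277.0])]
side screw [([0.424, -0.253, 0.02], 0.85, [309.0, 277.0]), ([0.411, -0.36, 0.017], 0.58, [320.0, 306.0])]
side shaft_top [([0.423, -0.127, 0.017], 0.92, [294.0, 250.0])]
side washer [([0.421, -0.111, 0.064], 0.63, [291.0, 235.0]), ([0.412, -0.358, 0.018], 0.58, [320.0, 305.0])]
side seat [([0.419, -0.126, 0.019], 0.65
[... 201 characters left out ...]
17], 0.89, [307.0, 220.0])]
top collar [([0.409, -0.35, 0.02], 0.75, [399.0, 224.0]), ([0.419, -0.244, 0.027], 0.5, [361.0, 220.0])]
top screw [([0.426, -0.244, 0.028], 0.71, [361.0, 218.0]), ([0.451, 0.078, 0.018], 0.71, [247.0, 208.0]), ([0.414, -0.348, 0.018], 0.53, [398.0, 222.0])]
top shaft_top [([0.419, -0.096, 0.013], 0.84, [308.0, 220.0])]
top washer [([0.502, -0.374, 0.037], 0.62, [408.0, 191.0])]
top seat [([0.42, -0.092, 0.02], 0.68, [307.0, 219.0])]
top swab_tin [([0.4, 0.222, 0.039], 0.75, [194.0, 225.0]), ([0.42, -0.093, 0.011], 0.23, [307.0, 219.0]), ([0.418, -0.096, 0.071], 0.21, [309.0, 219.0])]
top brass_weight [([0.502, -0.376, 0.036], 0.63, [409.0, 191.0])]
top hex_key []
```

View pics/top0.png

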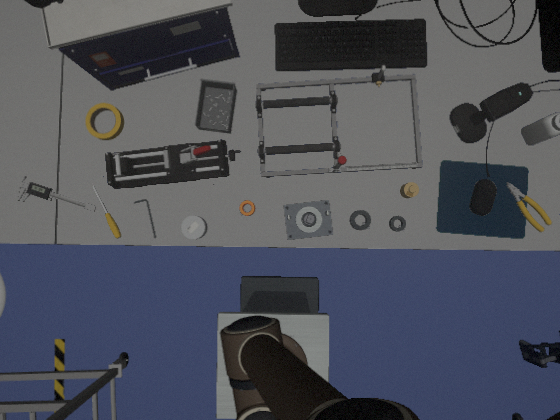

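View pics/side0.png

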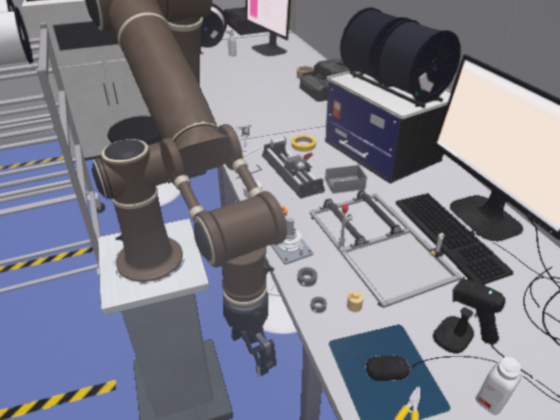

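The top view shows the tensioner at (308,220), the orange ring at (247,208), a larger dark ring at (361,220) and a smaller one at (398,223). The brass weight is at (410,190) and the tin at (194,227). The smaller dark ring is the collar. Next I get the wrist camera geometry and zoom in.

```bash
python3 - <<'E'
from h import *
np.set_printoptions(precision=4,suppress=True)
o=observe(); w=get_image("wrist"); R=Ro.from_rotvec(o["tcp_rot"]).as_matrix()
c=-np.array(w["R"]).T@np.array(w["t"]); print("cam in tool",R.T@(c-o["ee_pos"]),"\naxes in tool",R.T@np.array(w["R"]).T,w["vertical_fov"])
t=cv2.imread("pics/top0.png")[165:265,270:430]; s=cv2.imread("pics/side0.png")[210:330,260:400]
cv2.imwrite("pics/z.png",np.vstack([cv2.resize(t,None,fx=3.5,fy=3.5,interpolation=2)[:350,:560]]))
T=get_image("top");S=get_image("side")
# segment dark blobs in the top view around each ring
g=cv2.cvtColor(T["color"],cv2.COLOR_RGB2GRAY)
for u,v in((361,220),(398,223)):
    p=g[v-16:v+17,u-16:u+17]; n,l,st,ce=cv2.connectedComponentsWithStats((p<85).astype(np.uint8)); 
    for i in range(1,n):
        if st[i,4]>30: print((u,v),st[i],ce[i]+[u-16,v-16],at_z(T,ce[i]+[u-16,v-16],.02))
E
```

```text
cam in tool [ 0.0827 -0.0006 -0.1431] 
axes in tool [[-0.     -0.9475 -0.3199]
 [ 1.     -0.0001  0.0001]
 [-0.0001 -0.3199  0.9475]] 58.1982220560472
(361, 220) [  4   6  22  20 264] [359.8409 219.5985] [ 0.4209 -0.2419  0.02  ]
(398, 223) [  7   9  17  16 167] [396.9521 223.1737] [ 0.412  -0.3461  0.02  ]
```

View pics/z.png

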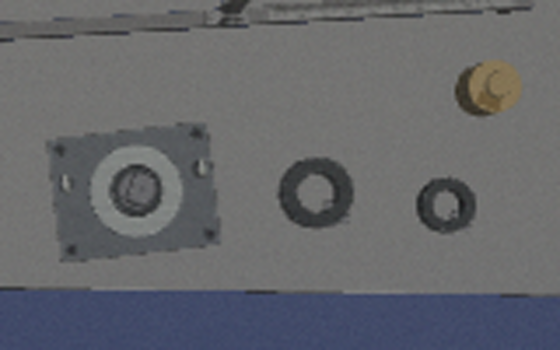

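The big ring and small ring are clear, and the plate is turned a few degrees. I now go over the small collar for a wrist view.

```bash
python3 -m inch '{"series": [[[0.05,-0.03,0.01,0,0,0,1],[0.105,-0.062,0.025,0,0,0,1],[0.155,-0.095,0.04,0,0,0,1],[0.21,-0.125,0.05,0,0,0,1],[0.26,-0.155,0.06,0,0,0,1],[0.31,-0.185,0.07,0,0,0,1],[0.31,-0.185,0.07,0,0,0,1],[0.31,-0.185,0.07,0,0,0,1],[0.31,-0.185,0.07,0,0,0,1]]]}'; cat > look.py <<'E'
import sys,pickle
from h import *
np.set_printoptions(precision=4,suppress=True)
n=sys.argv[1]; o=observe(); w=get_image("wrist"); pickle.dump((w,o),open(n+".pkl","wb")); save(w,n)
print(o["clock"],o["ee_pos"],o["tcp_rot"],o["opening"])
for th in sys.argv[2:]: print(th,[(np.round(d["point"],4).tolist(),round(d["p"],2),proj(w,d["point"])[0].round().tolist()) for d in find_in("wrist",th)[:4]])
E
python3 look.py w1 collar screw
```

```text
clock: 2.28
ee_pos: [0.4096, -0.3498, 0.1617]
tcp_rot: [3.116, 0.393, 0.0]
wrist_force: [-0.4, -0.0, 0.2]
opening: 0.085
finger_force: 0.0
2.275 [ 0.4096 -0.3498  0.1617] [3.1159 0.3934 0.0004] 0.08498642326765243
collar [([0.4111, -0.3454, 0.0209], 0.84, [280.0, 191.0]), ([0.4213, -0.2473, 0.0258], 0.73, [155.0, 148.0])]
screw [([0.4115, -0.3491, 0.0172], 0.95, [285.0, 191.0]), ([0.4226, -0.2453, 0.0253], 0.88, [152.0, 146.0])]
```

View pics/w1.png

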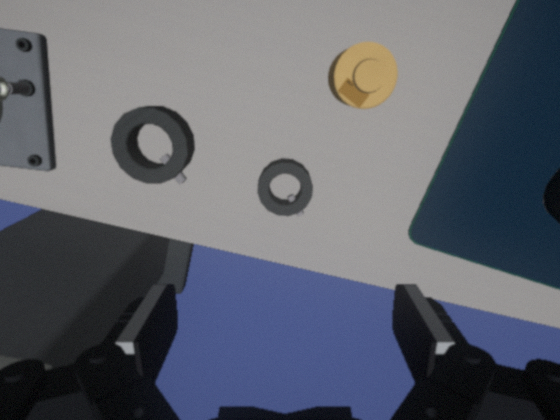

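The small collar is at (285,187) with its screw end near (300,211). The big ring is at (150,145), and the tensioner plate enters at left. I take a second view nearer the tensioner.

```bash
python3 -m inch '{"series": [[[0.02,-0.06,-0.02,0,0,0,1],[0.042,-0.123,-0.04,0,0,0,1],[0.042,-0.123,-0.04,0,0,0,1],[0.042,-0.123,-0.04,0,0,0,1]]]}' >/dev/null; python3 look.py w2 collar screw shaft_top washer tensioner
python3 -m inch '{"series": [[[0.015,-0.06,-0.02,0,0,0,1],[0.03,-0.12,-0.02,0,0,0,1],[0.03,-0.12,-0.02,0,0,0,1],[0.03,-0.12,-0.02,0,0,0,1]]]}' >/dev/null; python3 look.py w3 shaft_top washer tensioner seat
python3 - <<'E'
import cv2,numpy as np
a=cv2.imread("pics/w2.png");b=cv2.imread("pics/w3.png")
cv2.imwrite("pics/w23.png",np.vstack([cv2.resize(a,(400,300)),cv2.resize(b,(400,300))]))
E
```

```text
2.925 [ 0.4203 -0.2193  0.2018] [3.1148 0.3971 0.0014] 0.08473897613869831
collar [([0.4226, -0.2427, 0.0254], 0.7, [311.0, 187.0]), ([0.4077, -0.3487, 0.0196], 0.68, [417.0, 228.0])]
screw [([0.4112, -0.3477, 0.0176], 0.61, [417.0, 224.0]), ([0.4218, -0.2402, 0.0252], 0.61, [308.0, 187.0])]
shaft_top [([0.4275, -0.115, 0.0172], 0.69, [170.0, 144.0])]
washer [([0.4302, -0.1053, 0.07], 0.82, [137.0, 148.0])]
tensioner [([0.4318, -0.1076, 0.0186], 0.94, [162.0, 137.0]), ([0.4117, -0.3479, 0.0169], 0.4, [417.0, 223.0])]
3.725 [ 0.4193 -0.0956  0.2212] [ 3.1156  0.3972 -0.0002] 0.08579724140130938
shaft_top [([0.429, -0.0949, 0.0144], 0.91, [287.0, 165.0])]
washer [([0.4343, -0.0941, 0.0722], 0.83, [288.0, 173.0])]
tensioner [([0.4305, -0.0934, 0.0125], 0.78, [286.0, 163.0])]
seat [([0.4329, -0.0893, 0.0146], 0.79, [282.0, 160.0])]
```

View pics/w3.png

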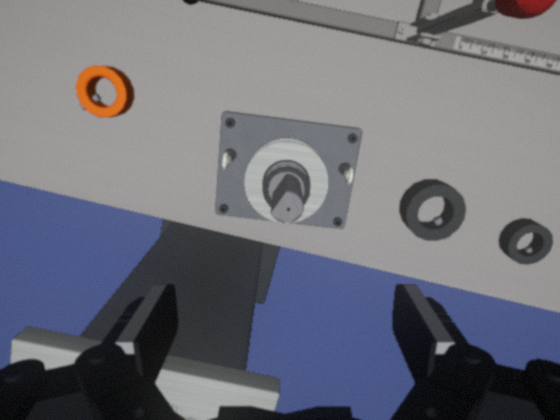

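View pics/w2.png

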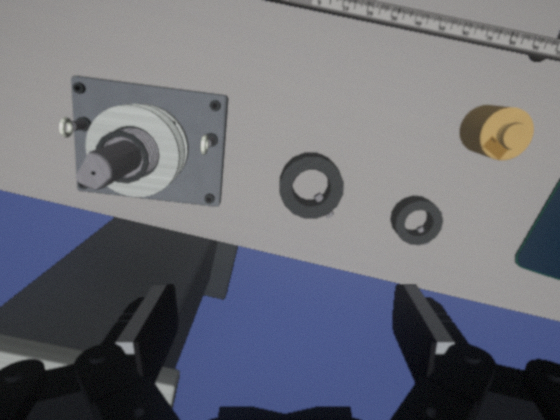

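w3: shaft end face at (287,208), plate screws at (230,122), (353,138), (223,208) and (338,222). w2: shaft end at (94,172), small collar at (416,220). I triangulate these and zoom on the spindle and the collar.

```bash
python3 - <<'E'
from h import *
import pickle
np.set_printoptions(precision=4,suppress=True)
w1,w2,w3=[pickle.load(open(f"w{i}.pkl","rb"))[0] for i in(1,2,3)]
print("shaft top ctr",tri((w2,(94,172)),(w3,(287,208))))
p2=[(79,88),(215,104),(209,198)];p3=[(230,122),(353,138),(338,222)]
for a,b in zip(p2,p3): print("plate screw",tri((w2,a),(w3,b)))
q=[at_z(w3,u,.012) for u in[(230,122),(353,138),(223,208),(338,222)]];q=np.array(q)
print("plate centre",q.mean(0)); 
for i,j in((2,0),(3,1)): d=q[i]-q[j]; print("front dir deg",np.degrees(np.arctan2(d[1],d[0])),np.linalg.norm(d))
for i,j in((0,1),(2,3)): d=q[j]-q[i]; print("y- dir deg",np.degrees(np.arctan2(d[1],d[0])),np.linalg.norm(d))
# collar: dark blob -> outer ellipse
for w,(u,v) in((w1,(285,187)),(w2,(416,220)),(w3,(526,241))):
    x0,y0=u-33,v-40; g=cv2.cvtColor(w["color"],cv2.COLOR_RGB2GRAY)[y0:v+40,x0:u+33]
    m=(g<95).astype(np.uint8); c=max(cv2.findContours(m,0,1)[0],key=cv2.contourArea)
    e=cv2.fitEllipse(cv2.convexHull(c)); print(u,v,"ellipse",np.array(e[0])+[x0,y0],e[1],np.median(g[:8]))
def crop(w,u,v,s,f): return cv2.resize(w["color"][v-s:v+s,u-s:u+s],(f,f),interpolation=cv2.INTER_CUBIC)
im=np.vstack([np.hstack([crop(w2,115,160,45,300),crop(w3,287,190,45,300)]),np.hstack([crop(w1,285,190,40,300),crop(w2,416,220,40,300)])])
cv2.imwrite("pics/zz.png",cv2.convertScaleAbs(im,alpha=1.5)[...,::-1])
E
```

```text
shaft top ctr [ 0.4197 -0.0967  0.1146]
plate screw [ 0.4542 -0.0353  0.0169]
plate screw [ 0.4693 -0.1464  0.0189]
plate screw [ 0.3881 -0.1571  0.0195]
plate centre [ 0.4197 -0.0967  0.012 ]
front dir deg -172.86364850329133 0.08334883589111086
front dir deg -172.42128730055796 0.08349814652959163
y- dir deg -82.77036934223717 0.114023487554622
y- dir deg -82.84425576095082 0.11466799736580296
285 187 ellipse [284.5767 186.724 ] (53.98346710205078, 56.99736404418945) 156.0
416 220 ellipse [416.016  219.6223] (47.138084411621094, 50.98358154296875) 155.0
526 241 ellipse [525.2513 240.6348] (44.34587860107422, 52.59922790527344) 152.0
```

View pics/zz.png

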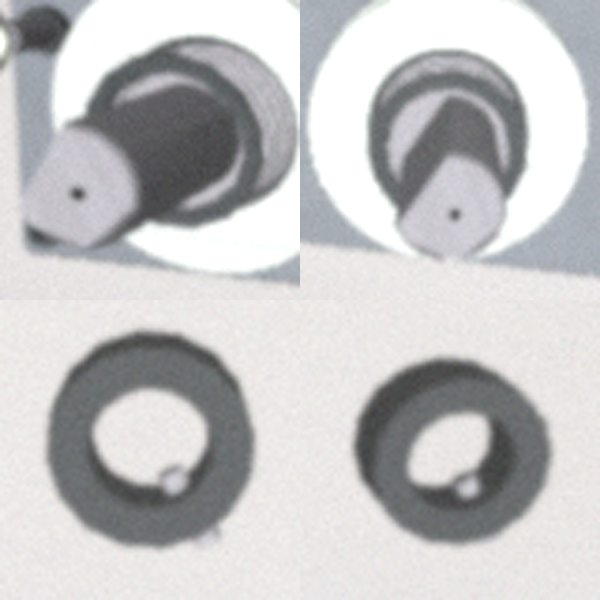

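The end face shows a flat that seems to look up-left in the picture. I rectify the end face and measure the flat and the screw direction numerically.

```bash
python3 - <<'E'
from h import *
import pickle
np.set_printoptions(precision=4,suppress=True,linewidth=150)
w1,w2,w3=[pickle.load(open(f"w{i}.pkl","rb"))[0] for i in(1,2,3)]
c=np.array([.4197,-.0967]); out=[]
def rect(w,c,z,h,n=300):
    s=np.linspace(-h,h,n); X,Y=np.meshgrid(s,s[::-1]); P=np.stack([c[0]+X,c[1]+Y,0*X+z],-1).reshape(-1,3)
    uv=proj(w,P).astype(np.float32).reshape(n,n,2); return cv2.remap(w["color"],uv[...,0],uv[...,1],cv2.INTER_CUBIC)
for w in(w2,w3): out.append(rect(w,c,.117,.02))
# collar centre: outer ellipse = blend of top and bottom rims; use the bore/top rim by triangulating hull centres
e=[(w1,(284.6,186.7)),(w2,(416,219.6)),(w3,(525.3,240.6))]
for i,j in((0,1),(0,2),(1,2)): print("collar body ctr",tri(e[i],e[j]))
cc=np.array([.411,-.348])
out+= [rect(w1,cc,.01,.035),rect(w2,cc,.01,.035)]
cv2.imwrite("pics/r.png",cv2.convertScaleAbs(np.vstack([np.hstack(out[:2]),np.hstack(out[2:])]),alpha=1.5)[...,::-1])
E
```

```text
collar body ctr [ 0.4133 -0.3484  0.0116]
collar body ctr [ 0.4133 -0.3484  0.0113]
collar body ctr [ 0.4134 -0.3486  0.011 ]
```

View pics/r.png

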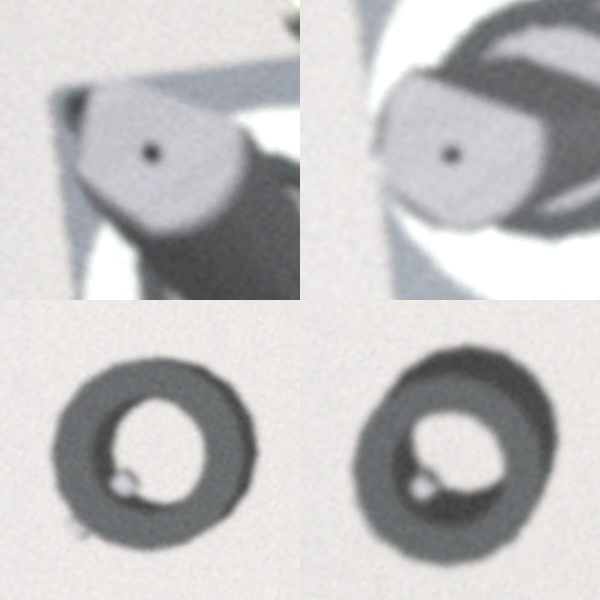

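The flat's normal points at about 69° in the world, and the tensioner front is at 187.4°. The collar is at (0.413,-0.348) with its screw at about 222°. The axis is at (0.4197,-0.0967).

I line the fingers up with the flat (tool y at -111°) and go down round the shaft.

```bash
python3 -m inch '{"series": [[[0,0.001,0.02,0,0,9,0.5],[0,0.001,0.04,0,0,18,0.5],[0,0.001,0.06,0,0,27,0.5],[0,0.001,0.08,0,0,35.5,0.3],[0,0.001,0.1,0,0,35.5,0.3],[0,0.001,0.12,0,0,35.5,0.3],[0,0.001,0.135,0,0,35.5,0.3],[0,0.001,0.141,0,0,35.5,0.3],[0,0.001,0.141,0,0,35.5,0.3]]]}' 20; python3 -c "
from h import *
o=observe();R=Ro.from_rotvec(o['tcp_rot']).as_matrix();print(o['joint_positions'].round(3),np.degrees(np.arctan2(R[1,1],R[0,1])),R[2,2],rel((.4197,-.0967,.08)))"
```

```text
clock: 5.1
ee_pos: [0.4193, -0.0964, 0.0801]
tcp_rot: [-3.089, 0.574, 0.001]
wrist_force: [-1.2, 0.4, 0.4]
opening: 0.0553
finger_force: 0.0
[-0.327  0.158  2.183  0.     0.801  1.611] -111.04060194511467 -0.999999826033749 [5.21554358e-04 1.62932787e-04 7.38786581e-05]
```

```bash
python3 -m inch '{"series": [[[0,0,0,0,0,0,-1],[0,0,0,0,0,0,-1],[0,0,0,0,0,0,-1],[0,0,0,0,0,0,-1],[0,0,0,0,0,0,-1],[0,0,0,0,0,0,-1]]]}' 20
```

```text
clock: 5.85
ee_pos: [0.4191, -0.0986, 0.0811]
tcp_rot: [3.085, -0.568, 0.001]
wrist_force: [-4.5, -8.8, 1.7]
opening: 0.0185
finger_force: 25.4
```

The opening is 18.5 mm and the gripper moved 2.2 mm towards the back of the shaft. That confirms the flat is at +69°. I turn it 118.4° counter-clockwise, following the eccentric circle.

```bash
python3 -m inch '{"series": [[[0.0004,0.0025,0,0,0,-9,-1],[0.0008,0.0024,0,0,0,-18,-1],[0.0011,0.0022,0,0,0,-27,-1],[0.0015,0.002,0,0,0,-36,-1],[0.0018,0.0018,0,0,0,-45,-1],[0.002,0.0015,0,0,0,-54,-1],[0.0022,0.0011,0,0,0,-63,-1],[0.0024,0.0008,0,0,0,-72,-1],[0.0025,0.0004,0,0,0,-81,-1],[0.0025,0,0,0,0,-90,-1],[0.0025,-0.0004,0,0,0,-99,-1],[0.0024,-0.0008,0,0,0,-108,-1],[0.0022,-0.0012,0,0,0,-118.4,-1],[0.0022,-0.0012,0,0,0,-118.4,-1],[0.0022,-0.0012,0,0,0,-118.4,-1]]]}'; python3 -c "
from h import *
o=observe();R=Ro.from_rotvec(o['tcp_rot']).as_matrix();print(o['joint_positions'].round(3),np.degrees(np.arctan2(R[1,1],R[0,1])))"
```

```text
clock: 7.72
ee_pos: [0.423, -0.0969, 0.0811]
tcp_rot: [2.074, 2.355, 0.0]
wrist_force: [0.9, -5.9, 1.7]
opening: 0.0182
finger_force: 26.9
[-3.250e-01  1.610e-01  2.177e+00 -2.000e-03  8.010e-01 -4.500e-01] 7.266171096569333
```

The spindle turned with the fingers, still square at 18.2 mm. I release, rise and check the flat.

```bash
python3 -m inch '{"series": [[[0,0,0,0,0,0,0.3],[0,0,0,0,0,0,0.3],[0,0,0,0,0,0,0.3],[0,0,0,0,0,0,0.3],[0,0,-0.03,0,0,0,0.3],[0,0,-0.08,0,0,0,0.3],[0,0,-0.14,0,0,0,0.5],[0,0,-0.14,0,0,0,0.5],[0,0,-0.14,0,0,0,0.5]]]}'; python3 look.py w4 collar
python3 - <<'E'
from h import *
import pickle
w=pickle.load(open("w4.pkl","rb"))[0]
def rect(w,c,z,h,n=300):
    s=np.linspace(-h,h,n); X,Y=np.meshgrid(s,s[::-1]); P=np.stack([c[0]+X,c[1]+Y,0*X+z],-1).reshape(-1,3)
    uv=proj(w,P).astype(np.float32).reshape(n,n,2); return cv2.remap(w["color"],uv[...,0],uv[...,1],cv2.INTER_CUBIC)
a=rect(w,(.4203,-.0966),.117,.02); b=cv2.resize(w["color"],(400,300))
cv2.imwrite("pics/c4.png",cv2.convertScaleAbs(np.hstack([a,b]),alpha=1.5)[...,::-1])
E
```

```text
clock: 8.85
ee_pos: [0.4214, -0.0956, 0.22]
tcp_rot: [-2.074, -2.36, 0.0]
wrist_force: [0.7, 0.5, -0.4]
opening: 0.0638
finger_force: 0.0
8.85 [ 0.4214 -0.0956  0.22  ] [-2.0736 -2.3596  0.0001] 0.06376672333103714
collar [([0.4184, -0.2392, 0.0237], 0.9, [264.0, 311.0]), ([0.4124, -0.3389, 0.0184], 0.65, [249.0, 383.0]), ([0.4521, 0.0569, 0.0079], 0.59, [344.0, 1.0])]
```

View pics/c4.png

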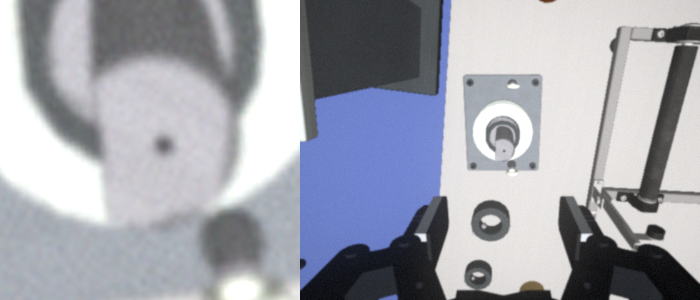

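The flat now faces the front (left edge of the end face, about 185°), as wanted. I go over to the collar.

```bash
python3 -m inch '{"series": [[[-0.042,-0.007,0.01,0,0,9,0.55],[-0.084,-0.014,0.03,0,0,18,0.55],[-0.126,-0.021,0.05,0,0,27,0.55],[-0.168,-0.028,0.08,0,0,36,0.55],[-0.21,-0.035,0.1,0,0,45,0.55],[-0.249,-0.041,0.12,0,0,54.8,0.55],[-0.249,-0.041,0.14,0,0,54.8,0.55],[-0.249,-0.041,0.16,0,0,54.8,0.55],[-0.249,-0.041,0.16,0,0,54.8,0.55]]]}'; python3 look.py w5 collar
python3 - <<'E'
from h import *
import pickle
np.set_printoptions(precision=4,suppress=True)
w,o=pickle.load(open("w5.pkl","rb")); R=Ro.from_rotvec(o["tcp_rot"]).as_matrix();print("tool y",np.degrees(np.arctan2(R[1,1],R[0,1])))
uv=proj(w,[.4133,-.3484,.011])[0]; u,v=uv.round().astype(int); s=70
x0,y0=max(u-s,0),max(v-s,0); g=cv2.cvtColor(w["color"],cv2.COLOR_RGB2GRAY)[y0:v+s,x0:u+s]
m=(g<95).astype(np.uint8)
for c in cv2.findContours(m,0,1)[0]:
    if cv2.contourArea(c)>500: e=cv2.fitEllipse(cv2.convexHull(c)); p=np.array(e[0])+[x0,y0];print("pred",uv,"ell",p,e[1],"world",at_z(w,p,.011),"d in tool",rel([*at_z(w,p,.011)[:2],.08],o))
E
```

```text
clock: 10.07
ee_pos: [0.4104, -0.3455, 0.0565]
tcp_rot: [-2.92, -1.137, 0.005]
wrist_force: [-0.6, 0.3, -0.8]
opening: 0.0667
finger_force: 0.0
10.075 [ 0.4104 -0.3455  0.0565] [-2.9201 -1.1373  0.0054] 0.06673691530684248
collar [([0.4188, -0.2448, 0.0246], 0.84, [133.0, 103.0]), ([0.4123, -0.3459, 0.0186], 0.71, [289.0, 248.0])]
tool y -47.440836048025204
pred [293.5746 243.5634] ell [293.3345 244.6581] (82.5888671875, 86.86762237548828) world [ 0.4127 -0.3487  0.011 ] d in tool [-0.0005  0.0037 -0.0235]
```

```bash
python3 -m inch '{"series": [[[0,0,0,0,0,0,0.55],[0,0,0,0,0,0,0.55]]]}'; python3 look.py w6; python3 - <<'E'
from h import *
import pickle
np.set_printoptions(precision=4,suppress=True)
w,o=pickle.load(open("w6.pkl","rb"))
g=cv2.cvtColor(w["color"],cv2.COLOR_RGB2GRAY)[170:320,220:370]
for c in cv2.findContours((g<95).astype(np.uint8),0,1)[0]:
    if cv2.contourArea(c)>500: e=cv2.fitEllipse(cv2.convexHull(c)); p=np.array(e[0])+[220,170];print("ell",p,"world",at_z(w,p,.011),"d in tool",rel([*at_z(w,p,.011)[:2],.001],o))
E
```

```text
clock: 10.42
ee_pos: [0.4138, -0.3484, 0.0612]
tcp_rot: [2.925, 1.141, 0.001]
wrist_force: [0.2, -0.7, -0.2]
opening: 0.0661
finger_force: 0.0
10.425 [ 0.4138 -0.3484  0.0612] [2.9255 1.1408 0.0011] 0.06611244144746373
ell [284.3981 242.0507] world [ 0.4128 -0.3487  0.011 ] d in tool [-0.0009 -0.0005  0.0602]
```

```bash
python3 -m inch '{"series": [[[-0.0006,0,0.02,0,0,0,0.55],[-0.0006,0,0.04,0,0,0,0.55],[-0.0006,0,0.055,0,0,0,0.55],[-0.0006,0,0.0585,0,0,0,0.55],[-0.0006,0,0.0585,0,0,0,0.55],[-0.0006,0,0.0585,0,0,0,-1],[-0.0006,0,0.0585,0,0,0,-1],[-0.0006,0,0.0585,0,0,0,-1],[-0.0006,0,0.0585,0,0,0,-1],[-0.0006,0,0.0585,0,0,0,-1]]]}' 60
```

```text
clock: 11.72
ee_pos: [0.4136, -0.3493, 0.0029]
tcp_rot: [2.925, 1.14, 0.001]
wrist_force: [-1.2, -0.3, 7.1]
opening: 0.0422
finger_force: 61.6
```

Collar held at 62 N. I lift it and carry it over the spindle, turned 35° so the screw faces front.

```bash
python3 -m inch '{"series": [[[0,0,-0.02,0,0,0,-1],[0,0,-0.07,0,0,0,-1],[0,0,-0.13,0,0,0,-1],[0.025,-0.026,-0.15,0,0,5,-1],[0.05,-0.052,-0.15,0,0,10,-1],[0.075,-0.078,-0.15,0,0,15,-1],[0.1,-0.104,-0.15,0,0,20,-1],[0.125,-0.13,-0.15,0,0,25,-1],[0.15,-0.155,-0.15,0,0,30,-1],[0.176,-0.181,-0.15,0,0,35.1,-1],[0.176,-0.181,-0.145,0,0,35.1,-1],[0.176,-0.181,-0.14,0,0,35.1,-1],[0.176,-0.181,-0.135,0,0,35.1,-1],[0.176,-0.181,-0.135,0,0,35.1,-1],[0.176,-0.181,-0.135,0,0,35.1,-1]]]}'; python3 look.py w7; python3 - <<'E'
from h import *
import pickle
w,o=pickle.load(open("w7.pkl","rb")); R=Ro.from_rotvec(o["tcp_rot"]).as_matrix();print("tool y",np.degrees(np.arctan2(R[1,1],R[0,1])))
p=proj(w,o["ee_pos"]+R@[0,0,-.015])[0].astype(int);print(p)
g=w["color"][p[1]-110:min(420,p[1]+70),p[0]-120:p[0]+120]
s=get_image("side"); q=proj(s,o["ee_pos"])[0].astype(int); h=s["color"][q[1]-50:q[1]+50,q[0]-50:q[0]+50]; h=cv2.resize(h,(360,360),interpolation=2)
g=cv2.resize(g,(430,int(g.shape[0]*430/240)),interpolation=2); H=max(g.shape[0],360); c=np.zeros((H,790,3),np.uint8); c[:g.shape[0],:430]=g; c[:360,430:]=h
cv2.imwrite("pics/c7.png",cv2.convertScaleAbs(c,alpha=1.5)[...,::-1])
E
```

```text
clock: 13.6
ee_pos: [0.4199, -0.0966, 0.1367]
tcp_rot: [-3.135, -0.204, 0.0]
wrist_force: [0.5, 0.4, -1.7]
opening: 0.0424
finger_force: 61.5
13.6 [ 0.4199 -0.0966  0.1367] [-3.135  -0.2036  0.0002] 0.04237296145596588
tool y -82.56963521385498
[286 305]
```

View pics/c7.png

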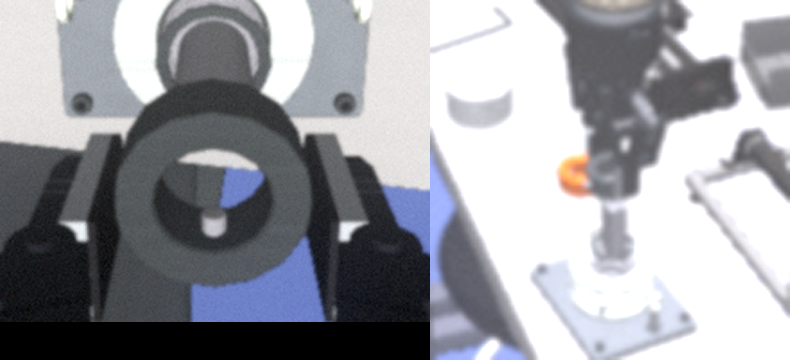

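The collar is level in the fingers, with the set screw at the front of its bore (crop 213,225). Its centre is within about 0.5 mm of the tool axis. I lower it onto the taper and watch the force.

```bash
python3 -m inch '{"series": [[[0,0,0.006,0,0,0,-1],[0,0,0.012,0,0,0,-1],[0,0,0.016,0,0,0,-1],[0,0,0.018,0,0,0,-1],[0,0,0.02,0,0,0,-1],[0,0,0.021,0,0,0,-1],[0,0,0.021,0,0,0,-1]]]}'
```

```text
clock: 14.58
ee_pos: [0.4201, -0.0962, 0.1159]
tcp_rot: [3.135, 0.205, 0.001]
wrist_force: [1.2, -0.2, -1.4]
opening: 0.0419
finger_force: 61.5
```

No contact force, and the rim is over the taper. I go on until the screw is on the flat.

```bash
python3 -m inch '{"series": [[[0,0,0.003,0,0,0,-1],[0,0,0.006,0,0,0,-1],[0,0,0.008,0,0,0,-1],[0,0,0.01,0,0,0,-1],[0,0,0.01,0,0,0,-1]]]}';python3 -m inch '{"series": [[[0,0,0.003,0,0,0,-1],[0,0,0.006,0,0,0,-1],[0,0,0.006,0,0,0,-1]]]}'
```

```text
clock: 15.2
ee_pos: [0.4201, -0.0962, 0.1057]
tcp_rot: [3.135, 0.205, 0.001]
wrist_force: [2.2, -0.1, -1.4]
opening: 0.0422
finger_force: 61.5
clock: 15.58
ee_pos: [0.4201, -0.0962, 0.0996]
tcp_rot: [3.135, 0.205, 0.001]
wrist_force: [2.3, -0.2, -2.9]
opening: 0.0423
finger_force: 61.5
```

It slides freely with the screw on the flat. I go down to the spring and then press gently.

```bash
python3 -m inch '{"series": [[[0,0,0.005,0,0,0,-1],[0,0,0.01,0,0,0,-1],[0,0,0.015,0,0,0,-1],[0,0,0.02,0,0,0,-1],[0,0,0.023,0,0,0,-1],[0,0,0.023,0,0,0,-1]]]}';python3 -m inch '{"series": [[[0,0,0.002,0,0,0,-1],[0,0,0.004,0,0,0,-1],[0,0,0.006,0,0,0,-1],[0,0,0.007,0,0,0,-1],[0,0,0.007,0,0,0,-1]]]}'
```

```text
clock: 16.32
ee_pos: [0.4201, -0.0962, 0.0766]
tcp_rot: [3.135, 0.205, 0.001]
wrist_force: [3.8, -0.6, -2.5]
opening: 0.0421
finger_force: 61.5
clock: 16.95
ee_pos: [0.4202, -0.0962, 0.0702]
tcp_rot: [3.135, 0.205, 0.001]
wrist_force: [1.2, -0.6, 4.9]
opening: 0.042
finger_force: 62.3
```

```bash
python3 -m inch '{"series": [[[0,0,0.002,0,0,0,-1],[0,0,0.003,0,0,0,-1],[0,0,0.003,0,0,0,-1]]]}';python3 -m inch '{"series": [[[0,0,0.001,0,0,0,-1],[0,0,0.002,0,0,0,-1],[0,0,0.002,0,0,0,-1],[0,0,0.002,0,0,0,-1]]]}'
```

```text
clock: 17.32
ee_pos: [0.4202, -0.0962, 0.0674]
tcp_rot: [3.135, 0.205, 0.001]
wrist_force: [0.7, -0.1, 6.9]
opening: 0.0421
finger_force: 62.5
clock: 17.82
ee_pos: [0.4203, -0.0962, 0.0668]
tcp_rot: [-3.135, -0.205, 0.001]
wrist_force: [-3.1, 1.0, 19.0]
opening: 0.0423
finger_force: 63.8
```

The motion stopped at z=0.0668 (underside 0.0639) and the force jumped from 7 to 19 N, so the collar is on the shoulder. One settle check, then I hand in.

```bash
python3 -m inch '{"series": [[[0,0,0,0,0,0,-1],[0,0,0,0,0,0,-1],[0,0,0,0,0,0,-1],[0,0,0,0,0,0,-1]]]}'; python3 look.py w8 collar screw; python3 -c "
from cell import finish_job
print(finish_job())"
```

```text
clock: 18.32
ee_pos: [0.4203, -0.0962, 0.0668]
tcp_rot: [-3.135, -0.205, 0.001]
wrist_force: [-3.1, 1.3, 18.8]
opening: 0.0423
finger_force: 63.8
18.325 [ 0.4203 -0.0962  0.0668] [-3.1349 -0.2053  0.0005] 0.04234695503684106
collar [([0.4515, 0.0606, 0.0053], 0.88, [4.0, 144.0]), ([0.4221, -0.2287, 0.0204], 0.78, [522.0, 268.0]), ([0.4318, -0.0923, 0.0812], 0.68, [280.0, 278.0]), ([0.4372, -0.0955, 0.0179], 0.53, [289.0, 212.0])]
screw [([0.4531, 0.0577, 0.0068], 0.87, [8.0, 142.0]), ([0.4235, -0.2273, 0.0201], 0.86, [520.0, 266.0]), ([0.4315, -0.092, 0.0816], 0.62, [279.0, 279.0])]
the job is handed in; nothing more can be done
None
```

I turned the spindle's flat to the front and put the collar on with its screw to the front. It was pressed down on the shoulder with about 19 N and still held at about 64 N grip when I handed the job in at 18.3 s; the hand-in returned no verdict.

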